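Set the jar warmer by its edge wheel and start it

ROBOT

A 6-joint arm with a two-finger parallel gripper is mounted at the origin on the work surface. World frame = base frame: x ahead of the robot, y to its left, z up, the work surface at z = 0. Lengths are in m, angles in rad, forces in N, time in s.
With the tool pointing down it reaches from about 0.25 to 0.725 m from the base axis. Payload 4 kg.
Tool frame: the origin (TCP) lies midway between the tips of the shut fingers; the grasp point (between the pads) lies 19 mm behind it; z points along the fingers, y is the direction in which the jaws open and shut (so a half turn about z gives the same grasp; the last joint's range is limited). The gripper opens to 85 mm and grips with 20 to 120 N. Pads are 22 mm wide; open, the fingers measure 114 mm over their backs; the gripper's body (76 mm by 85 mm) begins 54 mm behind the grasp point. The pads swing forward as they close: fully open they stand 13 mm farther back than shut.
Start: joints at [-1.186, 0.241, 0.005, 1.335, 0, 1.571], TCP at [0.188, -0.463, 0.231] pointing down, gripper open.
Joint ranges: [-2.72, 2.72], [-1.05, 1.87], [-1.09, 1.28], [-1.99, 2.15], [-1.42, 1.44], [-3.14, 3.14]. Speed limits (rad/s): [2.79, 2.79, 3.14, 3.14, 3.14, 3.14].

INTERFACE

Orientations are given as a unit quaternion [x, y, z, w].
In Python, from workcell import bot, eyes, job gives the robot as it stands.
- The arm moves only by the shell command python3 -m crank 'ROWS'. ROWS is a JSON object of lists of equal length, an entry for each row: "dr": the turn, a rotation vector about the tool's x, y, z in rad, a list of three; "travel": the shift along the tool's x, y, z in m, a list of three; "hand": the finger opening in m, from 0 to 0.0854. In form: {"dr": [[wx, wy, wz], ...], "travel": [[x, y, z], ...], "hand": [hand, ...]}. A call has 1 to 10 rows; each row is the pose to reach, as a shift and turn from the pose commanded when the call began, along the tool's axes at that moment; what a row does not reach only later rows make up. A row lasts 1/8 s, in which the tool goes at most 62.5 mm and 10.7 degrees, less where a joint would pass 70% of its speed; a pose out of reach is approached as far as the arm can. A call with a gripper value outside its range is refused whole. The fingers move at their own pace and stop on an object; the grip force is fixed at half the most. Time passes only in rows, so rows that repeat a pose let the fingers close. It gives the time, the measured TCP pose, the force and the opening at its end, in the units of the state.
- bot.get_obs(): the state, without advancing time (a new reading comes with each control period).
- eyes.camera(name): name is "scene" or "top" or "wrist"; returns a dict with "color" (420x560x3 uint8, red, green, blue), "K" (3x3 intrinsics, pixels), "D" ([k1, k2, p1, p2, k3] as OpenCV has them; the pictures are not rectified), "R" (3x3) and "t" (3): a world point X has camera coordinates R X + t; the wrist camera has in their place "T_tool_cam" (4x4, takes a point from camera to tool coordinates, whose origin is the TCP and whose axes are the flange's). Camera axes: x right, y down, z forward; pixel columns grow to the right and rows downward; lengths in m; the calibration is good to about 2 mm. A picture is of the moment at which its call begins: read the wrist's pose just before it. There is no depth.
- job.job_done(): hands the job in, once; it reports no verdict.
The state is a dict: "clock": time; "joint_pos": joint angles; "joint_vel": joint speeds; "tau": joint torques, N m; "eef_pos": TCP position; "tool_rot": TCP orientation; "ft_force": force on the tool from outside, world axes, zero at the start; "ft_torque": the same for the moment, N m; "grip_width": finger opening in m.
Only numpy, scipy, OpenCV 4.12 (cv2) and the standard library are available. Lean on these libraries where they do the work, as an engineer would, in place of code of your own. Each camera call takes 0.05 s, during which the arm holds its last target.

TASK

On the jar warmer's control panel, roll the edge wheel in its slot with a light fingertip (never more than 14 N on the wheel, its sprung axle is delicate) until the pointer in the scale window stands opposite the tip of the arrow-shaped marker, to within 3 mm. Only then press the round start button down, and let go of it. Leave the jar, the beaker and the tube rack where they stand.

Things in the scene. Friction and masses are not known exactly. Their poses are not given: they have to be found in the camera images.
- machine: Fixed jar warmer, placed anew each run. Origin: under the centre of its panel part, at table height; x away from the robot at yaw 0, y left, z up. White flat control panel 80 mm above the table, x -85..85, y -110..110 mm: slot at (-30, 20), start button (-35, -72), markers' rail along y at x 62. At y 110..250 a grey block 95 mm high with two capped jars reaching 158 mm.
- slot (a point): Centre of the wheel slot (14 mm wide in machine x, 58 mm long in y), on the panel's surface. Right above it is the top of the rim of a dark ribbed wheel, 10 mm thick, radius 30 mm, axle along machine x. The rim stands out 6 to 13 mm over the panel, differently each run: find its height by touch.
- wheel (a joint): Wheel angle, -2.2 to 2.2 rad; grows as the rim's top rolls to machine +y (30 mm per rad); stays where left. Its axle is sprung: it yields downward from about 2 N at 6 N per mm, to a hard stop after 2.5 mm (17 N). Rolling takes about 2.4 N along the rim, by friction: press with 6 to 9 N. A stroke can roll 20 to 30 mm of rim.
- pointer_tip (a point): Far end (machine +x) of the black pointer, 26 mm long, 1 to 9 mm above the panel, under a closed clear pane (36 mm in x, 130 mm in y, 12 mm high, centred at machine x 30, y 0). It cannot be touched; the wheel moves it along machine y, 25 mm per rad, the same way as the rim's top.
- arrow_marker: Fixed dark steel marker on the rail beyond the window: a 16 mm wide, 10 mm high block with an arrow head pointing at the window. It shows the wanted setting, 28 to 44 mm to one side or the other of the scale's middle. Origin: under it, on its centre line (that of the arrow's tip), 82 mm above the table; axes parallel to the machine's.
- bar_marker: Fixed plain bar marker, 6 mm wide in y, 18 mm long, 10 mm high, on the other side of the scale's middle: not the wanted setting. Origin as for the arrow marker.
- start (a joint): Travel of the start button in m: 0 up, 0.006 fully down (5 N). It springs back. It counts as pressed beyond 0.004. It must not go beyond 0.003 while the pointer is more than 4 mm off the arrow.
- start_top (a point): Centre of the top face of the round start button (24 mm across, pale cap in a grey housing). It is pressed straight down.
- jar: Bystander: loose capped jar, 64 mm across, 100 mm high, origin under its centre.
- beaker: Bystander: loose open clear beaker, 66 mm across, 85 mm high, origin under its centre.
- tube_rack: Bystander: loose white foam rack of stoppered tubes, 60 x 130 x 84 mm, origin under its centre.

How it is judged:
By the outcome, as a careful person would: the job done as asked, in the order asked, and still so for the second after the job is handed in, with the robot touching nothing.
It also fails if it takes over 43 s, if anything falls off the work surface, if the arm or the gripper's body presses on something with over 40 N, if the wrist force passes 120 N, or if a joint passes its speed limit or range.

## Working session

There is one attempt and no reset: what is moved stays moved. The work goes in short steps, Python scripts to look and compute and a shell command to move; the robot and the scene stay as the last step left them, time stands still between calls to the robot, and variables do not carry over. Pictures are saved under pics/ and viewed, and the job is handed in when it is done.

```bash
ls; mkdir -p pics; python3 - <<'E'
from workcell import bot, eyes, job
import cv2,pickle
o=bot.get_obs();print(o)
d={}
for n in ["scene","top","wrist"]:
    c=eyes.camera(n);d[n]=c
    cv2.imwrite(f"pics/{n}0.png",c["color"][:,:,::-1])
    print(n,{k:v for k,v in c.items() if k!="color"})
pickle.dump((o,d),open("d0.pkl","wb"))
E
```

```text
pics
{'clock': 0.0, 'joint_pos': array([-1.18596588e+00,  2.41427038e-01,  3.75470934e-03,  1.33519597e+00,
       -7.64224718e-05,  1.57079415e+00]), 'joint_vel': array([-0.00065711, -0.00026524,  0.00172212,  0.00261066, -0.00080543,
        0.00129474]), 'tau': array([ 7.55815745e-05, -3.72320223e+01,  2.52407652e+01,  1.70721748e-02,
       -7.98132334e-06, -6.96140489e-06]), 'eef_pos': array([ 0.18744824, -0.46286877,  0.23041756]), 'tool_rot': array([ 9.81544491e-01,  1.91231109e-01, -2.35616131e-04, -1.00955760e-03]), 'ft_force': array([-0.176507  , -0.21356542,  0.13264264]), 'ft_torque': array([ 0.04063296,  0.03924414, -0.0233393 ]), 'grip_width': 0.08527246288155982}
scene {'K': array([[542.993336  ,   0.        , 275.15442582],
       [  0.        , 542.993336  , 206.19817975],
       [  0.        ,   0.        ,   1.        ]]), 'D': array([-0.03456699,  0.        ,  0.        ,  0.        ,  0.        ]), 'R': array([[ 4.08471199e-01,  9.12770977e-01, -6.50340843e-04],
       [ 6.50840318e-01, -2.91754851e-01, -7.00917961e-01],
       [-6.39967312e-01,  2.85881532e-01, 
[... 422 characters left out ...]
   [ 0.06252986, -0.03953888, -0.99725959]]), 't': array([-0.04745117,  0.6596994 ,  0.89167482])}
wrist {'K': array([[325.16523216,   0.        , 281.25471343],
       [  0.        , 325.16523216, 210.09542678],
       [  0.        ,   0.        ,   1.        ]]), 'D': array([-0.03572366,  0.        ,  0.        ,  0.        ,  0.        ]), 'T_tool_cam': array([[-3.79116902e-04, -9.54095351e-01, -2.99502783e-01,
         7.57504804e-02],
       [ 9.99999655e-01, -5.83271428e-04,  5.92247544e-04,
        -1.28147543e-03],
       [-7.39752044e-04, -2.99502455e-01,  9.54095243e-01,
        -1.42411907e-01],
       [ 0.00000000e+00,  0.00000000e+00,  0.00000000e+00,
         1.00000000e+00]])}
```

View pics/scene0.png

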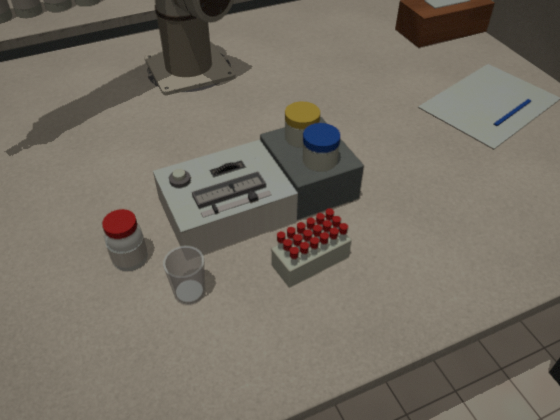

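View pics/top0.png

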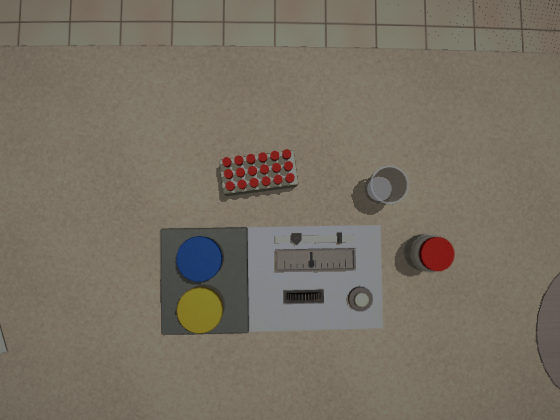

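View pics/wrist0.png

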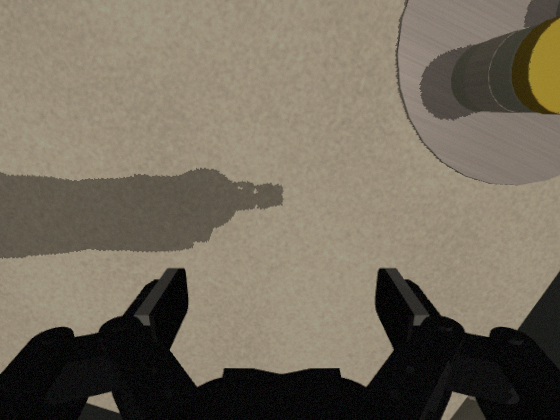

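The top view shows the panel at about px (248–382, 225–333), slot (303,296), button (360,299), pointer (312,262), and markers near (297,238) and (339,238). I'll zoom in.

```bash
python3 - <<'E'
import cv2
a=cv2.imread("pics/top0.png")[215:340,240:390]
cv2.imwrite("pics/top0z.png",cv2.resize(a,None,fx=5,fy=4.7,interpolation=cv2.INTER_CUBIC))
a=cv2.imread("pics/scene0.png")[135:250,150:300]
cv2.imwrite("pics/scene0z.png",cv2.resize(a,None,fx=5,fy=5,interpolation=cv2.INTER_CUBIC))
E
cat > h.py <<'E'
import numpy as np,cv2
def ray(c,uv,T=None):
    p=cv2.undistortPoints(np.array([[uv]],float),c["K"],c["D"])[0,0]
    d=np.array([p[0],p[1],1.])
    if T is None: return -c["R"].T@c["t"], c["R"].T@d
    return T[:3,3],T[:3,:3]@d
def onz(c,uv,z,T=None):
    o,d=ray(c,uv,T); return o+d*(z-o[2])/d[2]
def wristT(obs,c):
    from scipy.spatial.transform import Rotation as R
    T=np.eye(4);T[:3,:3]=R.from_quat(obs["tool_rot"]).as_matrix();T[:3,3]=obs["eef_pos"]
    return T@c["T_tool_cam"]
E
```

```text
(no output)
```

View pics/top0z.png

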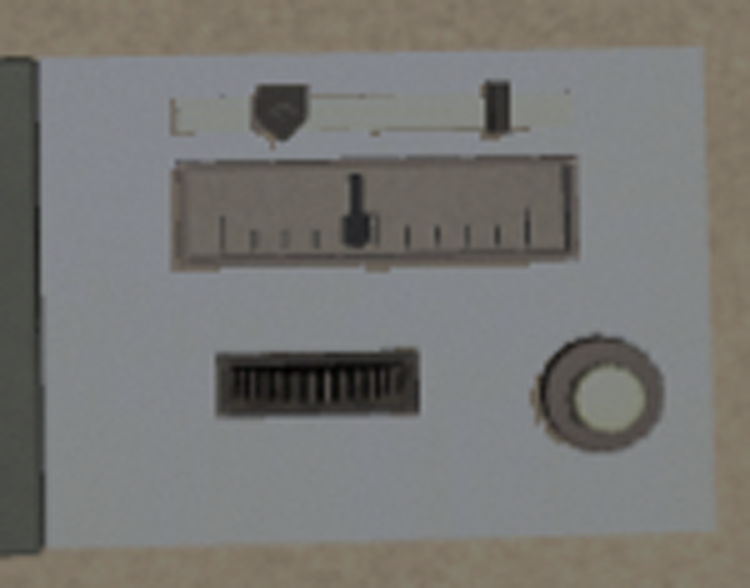

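View pics/scene0z.png

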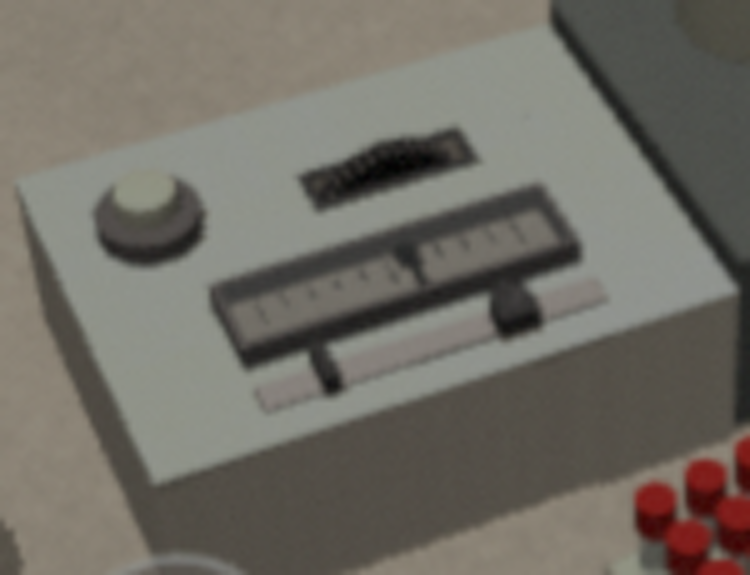

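```bash
python3 - <<'E'
import pickle,numpy as np
from h import *
o,d=pickle.load(open("d0.pkl","rb"));c=d["top"]
f=lambda x,y:(240+(x+.5)/5-.5,215+(y+.5)/4.7-.5)
def P(x,y,z): return onz(c,f(x,y),z)
cs=[P(x,y,.08) for x,y in [(38,58),(703,47),(714,530),(44,549)]]
TL,TR,BR,BL=cs
for a in cs: print(a.round(4))
print("len",[np.linalg.norm(cs[i]-cs[(i+1)%4]).round(4) for i in range(4)])
for e in [TL-TR,BL-BR]: print("yaw from y edge",np.arctan2(-e[0],e[1]))
for e in [TR-BR]: print("yaw from x edge",np.arctan2(e[1],e[0]))
# least squares pose from right edge/top/bottom corners + slot, button, window
pts={"slotc":((317,383),.08,(-30,20)),"btn":((608,398),None,(-35,-72)),"winc":((375,213),.092,(30,0)),"TL":((38,58),.08,(85,110)),"TR":((703,47),.08,(85,-110)),"BR":((714,530),.08,(-85,-110)),"BL":((44,549),.08,(-85,110))}
from scipy.optimize import least_squares
ks=["slotc","TR","BR","winc"]
W=np.array([P(*pts[k][0],pts[k][1])[:2] for k in ks]);M=np.array([pts[k][2] for k in ks])/1e3
def R(t): return np.array([[np.cos(t),-np.sin(t)],[np.sin(t),np.cos(t)]])
s=least_squares(lambda p:((M@R(p[2]).T+p[:2])-W).ravel(),[.4,0,0]);p=s.x
print("pose",p,"res mm",(s.fun.reshape(-1,2)*1e3).round(1))
inv=lambda X:((X[:2]-p[:2])@R(p[2])*1e3).round(1)
print("arrow tip",inv(P(283,139,.087)), "arrow body c",inv(P(281,98,.092)),"bar",inv(P(498,107,.092)),"pointer far end",inv(P(355,175,.085)),inv(P(355,175,.089)),"base",inv(P(356,240,.085)))
for h in (.09,.1,.11):print("btn",h,inv(P(608,398,h)))
for z in (.08,):print("ticks",inv(P(223,240,z)),inv(P(528,240,z)), "housing",inv(P(601,393,.086)))
print("slot world",R(p[2])@[-.03,.02]+p[:2],"btn",R(p[2])@[-.035,-.072]+p[:2])
E
```

```text
[0.6141 0.0178 0.08  ]
[ 0.6177 -0.2022  0.08  ]
[ 0.4486 -0.2043  0.08  ]
[0.4443 0.0156 0.08  ]
len [np.float64(0.2201), np.float64(0.1691), np.float64(0.2199), np.float64(0.1698)]
yaw from y edge 0.016427794894907533
yaw from y edge 0.019359157718027927
yaw from x edge 0.012499928398840796
pose [ 0.53109798 -0.09289378  0.01681347] res mm [[-0.2  0.1]
 [ 0.2  0.8]
 [-0.6  0. ]
 [ 0.6 -0.8]]
arrow tip [55.3 29.9] arrow body c [69.5 30.5] bar [ 65.1 -40.1] pointer far end [42.3  6.4] [42.5  6.8] base [19.8  6.6]
btn 0.09 [-36.1 -74. ]
btn 0.1 [-34.8 -72.2]
btn 0.11 [-33.5 -70.4]
ticks [20.4 49.8] [ 18.3 -50.6] housing [-34.8 -72.5]
slot world [ 0.50076597 -0.07340099] btn [ 0.49731344 -0.16547205]
```

```bash
cat >> h.py <<'E'
from scipy.spatial.transform import Rotation as Ro
MP=np.array([0.53110,-0.09289,0.01681])
def m2w(x,y,z):
    c,s=np.cos(MP[2]),np.sin(MP[2]); x/=1e3;y/=1e3
    return np.array([MP[0]+c*x-s*y,MP[1]+s*x+c*y,z])
def goal(obs,X,yaw=None):
    R=Ro.from_quat(obs["tool_rot"])
    tr=R.inv().apply(np.array(X)-obs["eef_pos"])
    print("travel",tr.round(4))
    if yaw is not None:
        G=Ro.from_matrix(np.array([[np.cos(yaw),np.sin(yaw),0],[np.sin(yaw),-np.cos(yaw),0],[0,0,-1.]]))
        print("dr",(R.inv()*G).as_rotvec().round(4))
E
python3 - <<'E'
from h import *
from workcell import bot
o=bot.get_obs(); X=m2w(-30,11,.16);print(X)
goal(o,X,np.pi/2+MP[2])
goal(o,X)
E
```

```text
[ 0.50091934 -0.08239583  0.16      ]
travel [ 0.4334 -0.2351  0.071 ]
dr [-1.4000e-03 -1.0000e-03 -1.2029e+00]
travel [ 0.4334 -0.2351  0.071 ]
```

```bash
python3 -m crank '{"dr":[[0,0,-0.15],[0,0,-0.3],[0,0,-0.45],[0,0,-0.6],[0,0,-0.75],[0,0,-0.9],[0,0,-1.05],[0,0,-1.2],[0,0,-1.203],[0,0,-1.203]],"travel":[[0.045,-0.025,0],[0.092,-0.05,0],[0.14,-0.077,0],[0.19,-0.104,0],[0.242,-0.131,0.005],[0.294,-0.159,0.01],[0.345,-0.187,0.015],[0.395,-0.214,0.03],[0.433,-0.235,0.05],[0.433,-0.235,0.065]],"hand":[0.06,0.04,0.02,0,0,0,0,0,0,0]}'
```

```text
clock: 1.4
eef_pos: [0.5019, -0.0806, 0.1649]
tool_rot: [0.699, 0.715, -0.0, -0.0]
ft_force: [-0.9, -0.2, -0.4]
grip_width: 0.0
```

```bash
python3 - <<'E'
from h import *
from workcell import bot,eyes
import pickle
o=bot.get_obs(); c=eyes.camera("wrist")
pickle.dump((o,c),open("w1.pkl","wb"))
cv2.imwrite("pics/w1.png",c["color"][:,:,::-1])
print(o["clock"],o["eef_pos"],o["ft_force"],o["grip_width"],o["joint_pos"])
goal(o,m2w(-30,11,.16),np.pi/2+MP[2])
E
```

```text
1.4 [ 0.50190431 -0.08062477  0.16487525] [-0.94877622 -0.16102054 -0.38453825] 3.4462669390996365e-05 [-1.59498087e-01  2.96534600e-01 -9.69969110e-02  1.17814538e+00
  3.70298440e-04  1.38940648e+00]
travel [-0.0018 -0.001   0.0049]
dr [-0.0008 -0.0005  0.0051]
```

View pics/w1.png

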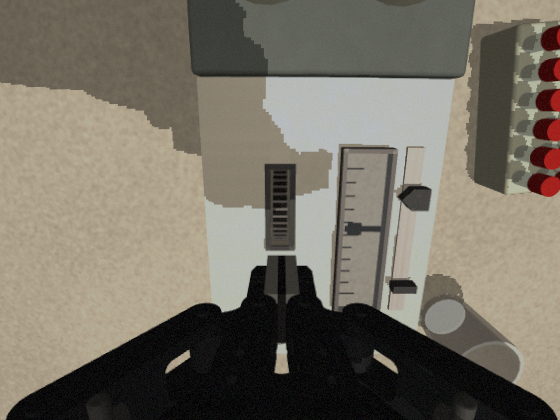

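The wrist view shows the slot at px (265–295, 165–250), pointer end (381,229), arrow tip (402,198), bar (403,287). I'll cross-check with this view.

```bash
cat >> h.py <<'E'
def w2m(X):
    c,s=np.cos(MP[2]),np.sin(MP[2]); d=X[:2]-MP[:2]
    return (np.array([c*d[0]+s*d[1],-s*d[0]+c*d[1]])*1e3).round(1)
E
python3 - <<'E'
from h import *
import pickle
o,c=pickle.load(open("w1.pkl","rb"));T=wristT(o,c)
f=lambda u,v,z:w2m(onz(c,(u,v),z,T))
print("arrow tip",f(402,198,.087),"body",f(420,198,.092),"bar",f(403,287,.092),"ptr",f(381,229,.085),f(350,229,.087))
print("slot corners",[f(u,v,.08) for u,v in[(265,165),(295,165),(265,250),(295,250)]])
print("win",[f(u,v,.092) for u,v in[(342,147),(397,149)]])
a=c["color"][130:310,250:440,::-1]
cv2.imwrite("pics/w1z.png",cv2.resize(a,None,fx=3.3,fy=3.3,interpolation=cv2.INTER_CUBIC))
E
```

```text
arrow tip [54.9 30.3] body [65.5 31.7] bar [ 61.9 -37.8] ptr [42.9  6.2] [19.6  6.8]
slot corners [array([-41.8,  51.9]), array([-20.7,  52. ]), array([-42.5, -13.2]), array([-19.6, -13.1])]
win [array([ 9.4, 66. ]), array([45.8, 65.1])]
```

View pics/w1z.png

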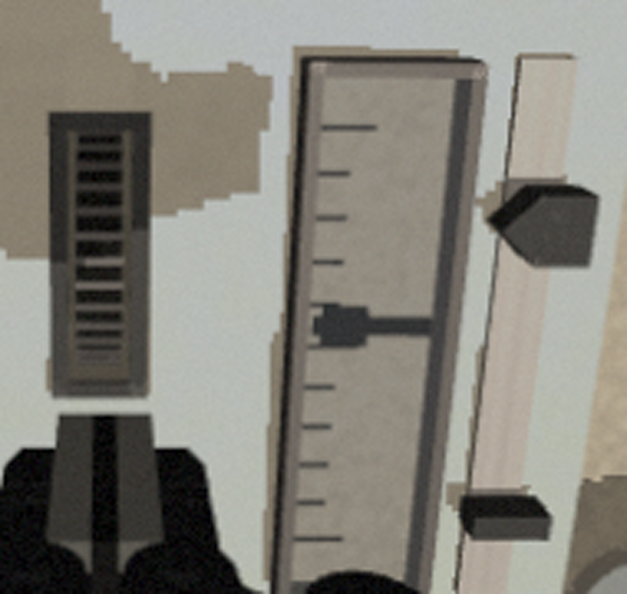

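```bash
python3 -m crank '{"dr":[[0,0,0],[0,0,0],[0,0,0],[0,0,0]],"travel":[[-0.003,-0.0005,0.03],[-0.003,-0.0005,0.055],[-0.003,-0.0005,0.066],[-0.003,-0.0005,0.066]],"hand":[0,0,0,0]}'; python3 - <<'E'
from h import *
from workcell import bot
o=bot.get_obs();print(o["clock"],o["eef_pos"],w2m(o["eef_pos"]),o["ft_force"],o["ft_torque"]);goal(o,m2w(-30,10,.094),np.pi/2+MP[2])
E
```

```text
clock: 1.95
eef_pos: [0.4995, -0.0868, 0.1]
tool_rot: [0.702, 0.713, -0.0, -0.001]
ft_force: [0.3, -0.1, -0.2]
grip_width: -0.0
1.95 [ 0.49950002 -0.08675141  0.10004318] [-31.5   6.7] [ 0.29894536 -0.07490721 -0.17221191] [-0.02106622  0.06261789 -0.01553266]
travel [0.0033 0.0015 0.006 ]
dr [-0.0015 -0.0002 -0.0012]
```

```bash
python3 -m crank '{"dr":[[0,0,0],[0,0,0],[0,0,0]],"travel":[[0.003,0.0015,0.004],[0.005,0.0015,0.006],[0.005,0.0015,0.0065]],"hand":[0,0,0]}'; python3 -m crank '{"dr":[[0,0,0],[0,0,0]],"travel":[[0,0,0.0006],[0,0,0.0012]],"hand":[0,0]}';python3 -m crank '{"dr":[[0,0,0],[0,0,0]],"travel":[[0,0,0.0006],[0,0,0.001]],"hand":[0,0]}'
```

```text
clock: 2.33
eef_pos: [0.502, -0.0809, 0.0942]
tool_rot: [0.701, 0.713, 0.0, 0.0]
ft_force: [0.5, 0.7, -0.5]
grip_width: 0.0003
clock: 2.58
eef_pos: [0.5019, -0.081, 0.0927]
tool_rot: [0.701, 0.713, 0.0, 0.0]
ft_force: [0.0, -0.1, -0.3]
grip_width: -0.0003
clock: 2.82
eef_pos: [0.5018, -0.0811, 0.0916]
tool_rot: [0.701, 0.713, -0.0, -0.0]
ft_force: [-0.3, 0.3, 0.5]
grip_width: 0.0
```

```bash
python3 -m crank '{"dr":[[0,0,0],[0,0,0]],"travel":[[0,0,0.0004],[0,0,0.0008]],"hand":[0,0]}'
```

```text
clock: 3.08
eef_pos: [0.5018, -0.0811, 0.0908]
tool_rot: [0.701, 0.713, -0.0, -0.0]
ft_force: [0.3, 0.4, 1.0]
grip_width: -0.0002
```

```bash
python3 -m crank '{"dr":[[0,0,0],[0,0,0]],"travel":[[0,0,0.0003],[0,0,0.0006]],"hand":[0,0]}'
```

```text
clock: 3.32
eef_pos: [0.5018, -0.0811, 0.0905]
tool_rot: [0.701, 0.713, 0.0, 0.0]
ft_force: [-1.6, -0.0, 2.0]
grip_width: -0.0
```

```bash
python3 -m crank '{"dr":[[0,0,0],[0,0,0]],"travel":[[0,0,0.0003],[0,0,0.0005]],"hand":[0,0]}'
```

```text
clock: 3.58
eef_pos: [0.5019, -0.0811, 0.0901]
tool_rot: [0.701, 0.713, 0.0, 0.0]
ft_force: [-1.4, -1.3, 5.6]
grip_width: 0.0001
```

```bash
python3 -m crank '{"dr":[[0,0,0],[0,0,0],[0,0,0]],"travel":[[0,0,0.0003],[0.002,0,0.0003],[0.004,0,0.0003]],"hand":[0,0,0]}'; python3 -c "
from workcell import bot
o=bot.get_obs();print(o['ft_force'],o['eef_pos'])"
```

```text
clock: 3.95
eef_pos: [0.5018, -0.078, 0.09]
tool_rot: [0.701, 0.713, -0.001, 0.001]
ft_force: [-1.8, -2.4, 6.2]
grip_width: 0.0003
[-1.8357127  -2.36832863  6.21578299] [ 0.50184738 -0.07804816  0.08995922]
```

```bash
python3 -m crank '{"dr":[[0,0,0],[0,0,0],[0,0,0]],"travel":[[0.002,0,0.0002],[0.004,0,0.0002],[0.006,0,0.0002]],"hand":[0,0,0]}'; python3 -m crank '{"dr":[[0,0,0],[0,0,0]],"travel":[[0.002,0,0],[0.004,0,0]],"hand":[0,0]}'
```

```text
clock: 4.32
eef_pos: [0.5018, -0.0721, 0.0898]
tool_rot: [0.701, 0.713, -0.001, 0.001]
ft_force: [-2.3, -2.5, 6.6]
grip_width: -0.0001
clock: 4.58
eef_pos: [0.5017, -0.0681, 0.0898]
tool_rot: [0.701, 0.713, -0.001, 0.001]
ft_force: [-2.1, -2.4, 5.9]
grip_width: 0.0001
```

```bash
python3 -m crank '{"dr":[[0,0,0],[0,0,0]],"travel":[[0.002,0,0.0001],[0.004,0,0.0001]],"hand":[0,0]}'; python3 -m crank '{"dr":[[0,0,0],[0,0,0],[0,0,0],[0,0,0]],"travel":[[0,0,-0.006],[0,0,-0.03],[-0.007,0,-0.06],[-0.017,0,-0.07]],"hand":[0,0,0,0]}';python3 - <<'E'
from h import *
from workcell import bot,eyes
import pickle
o=bot.get_obs(); c=eyes.camera("wrist")
pickle.dump((o,c),open("w2.pkl","wb"))
cv2.imwrite("pics/w2.png",c["color"][:,:,::-1])
a=c["color"][130:310,250:440,::-1]
cv2.imwrite("pics/w2z.png",cv2.resize(a,None,fx=3.3,fy=3.3,interpolation=cv2.INTER_CUBIC))
print(o["clock"],o["eef_pos"],w2m(o["eef_pos"]),o["ft_force"],o["joint_vel"].round(2))
E
```

```text
clock: 4.82
eef_pos: [0.5016, -0.0639, 0.0897]
tool_rot: [0.701, 0.713, -0.0, 0.001]
ft_force: [-2.0, -1.4, 5.4]
grip_width: -0.0002
clock: 5.32
eef_pos: [0.503, -0.0803, 0.1607]
tool_rot: [0.701, 0.713, 0.001, 0.001]
ft_force: [-0.6, 0.4, -0.4]
grip_width: 0.0005
5.325 [ 0.50296861 -0.08031379  0.16069065] [-27.9  13. ] [-0.61188261  0.44546733 -0.41743789] [-0.16 -0.02  0.13  0.19 -0.   -0.16]
```

View pics/w2z.png

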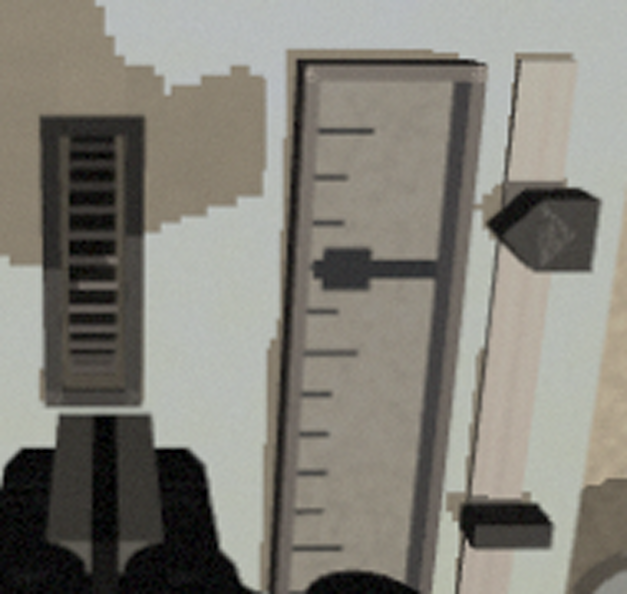

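```bash
python3 - <<'E'
from h import *
import pickle
o,c=pickle.load(open("w2.pkl","rb"));T=wristT(o,c)
f=lambda u,v,z:w2m(onz(c,(250+(u+.5)/3.3-.5,130+(v+.5)/3.3-.5),z,T))
print("arrow tip bottom/top",f(488,222,.082),f(490,222,.087),f(513,205,.092),"ptr end",f(437,268,.085),f(437,268,.089),"base",f(345,269,.085))
for v in (130,176,222,312,352,394): print(f(330,v,.081))
goal(o,m2w(-30.5,14,.094),np.pi/2+MP[2])
E
```

```text
arrow tip bottom/top [53.5 30.6] [52. 32.] [54.5 36.9] ptr end [42.4 21.3] [41.1 22.5] base [22.6 21. ]
[18.4 50.3]
[19.  40.4]
[19.6 30.4]
[20.9  9.8]
[21.6  0.3]
[22.2 -9.9]
travel [ 0.001  -0.0028  0.0667]
dr [0.0031 0.0003 0.0009]
```

```bash
python3 -m crank '{"dr":[[0,0,0],[0,0,0],[0,0,0],[0,0,0],[0,0,0]],"travel":[[0.001,-0.002,0.03],[0.001,-0.002,0.05],[0.001,-0.002,0.062],[0.001,-0.002,0.065],[0.001,-0.002,0.065]],"hand":[0,0,0,0,0]}'; python3 - <<'E'
from h import *
from workcell import bot
o=bot.get_obs();print(w2m(o["eef_pos"]),o["eef_pos"][2],o["ft_force"]);goal(o,m2w(-30.5,14,.0905),np.pi/2+MP[2])
E
```

```text
clock: 6.0
eef_pos: [0.4999, -0.0792, 0.0942]
tool_rot: [0.701, 0.713, 0.0, 0.0]
ft_force: [-0.6, -0.4, -0.3]
grip_width: -0.0001
[-30.9  14.2] 0.09415312062110004 [-0.56362776 -0.43982932 -0.3000707 ]
travel [-0.0002  0.0004  0.0037]
dr [0.0001 0.     0.0001]
```

```bash
python3 -m crank '{"dr":[[0,0,0],[0,0,0],[0,0,0],[0,0,0]],"travel":[[0,0,0.0015],[0,0,0.003],[0,0,0.0038],[0,0,0.0042]],"hand":[0,0,0,0]}'
```

```text
clock: 6.5
eef_pos: [0.5, -0.0791, 0.0904]
tool_rot: [0.701, 0.713, 0.0, 0.0]
ft_force: [-0.6, -0.7, 3.7]
grip_width: 0.0001
```

```bash
python3 -m crank '{"dr":[[0,0,0],[0,0,0],[0,0,0],[0,0,0],[0,0,0]],"travel":[[0,0,0.0004],[0,0,0.0006],[0.002,0,0.0007],[0.004,0,0.0007],[0.006,0,0.0007]],"hand":[0,0,0,0,0]}'
```

```text
clock: 7.12
eef_pos: [0.5, -0.0741, 0.09]
tool_rot: [0.701, 0.713, -0.0, 0.001]
ft_force: [-0.8, -2.3, 6.4]
grip_width: -0.0001
```

```bash
python3 -m crank '{"dr":[[0,0,0],[0,0,0],[0,0,0],[0,0,0]],"travel":[[0.002,0,0.0001],[0.004,0,0.0001],[0.0057,0,0.0001],[0.0057,0,0.0001]],"hand":[0,0,0,0]}'; python3 -m crank '{"dr":[[0,0,0],[0,0,0],[0,0,0],[0,0,0],[0,0,0]],"travel":[[0,0,-0.006],[0,0,-0.03],[-0.007,0,-0.06],[-0.012,0,-0.07],[-0.012,0,-0.07]],"hand":[0,0,0,0,0]}';python3 - <<'E'
from h import *
from workcell import bot,eyes
import pickle
o=bot.get_obs(); c=eyes.camera("wrist")
pickle.dump((o,c),open("w3.pkl","wb"))
cv2.imwrite("pics/w3.png",c["color"][:,:,::-1])
a=c["color"][130:310,250:440,::-1]
cv2.imwrite("pics/w3z.png",cv2.resize(a,None,fx=3.3,fy=3.3,interpolation=cv2.INTER_CUBIC))
print(o["clock"],o["eef_pos"],w2m(o["eef_pos"]),o["ft_force"],o["joint_vel"].round(2))
goal(o,m2w(-35,-72,.17),np.pi/2+MP[2])
E
```

```text
clock: 7.62
eef_pos: [0.4999, -0.0683, 0.0899]
tool_rot: [0.701, 0.713, -0.0, 0.001]
ft_force: [-2.0, -2.5, 6.0]
grip_width: 0.0002
clock: 8.25
eef_pos: [0.5001, -0.0797, 0.1593]
tool_rot: [0.701, 0.713, 0.0, 0.0]
ft_force: [-0.1, 0.7, 0.3]
grip_width: 0.0
8.25 [ 0.50005641 -0.07966847  0.15928355] [-30.8  13.7] [-0.08161549  0.71725354  0.34805694] [ 0.01  0.02 -0.04 -0.01  0.    0.  ]
travel [-0.0857 -0.0041 -0.0107]
dr [ 0.0011 -0.     -0.0004]
```

View pics/w3z.png

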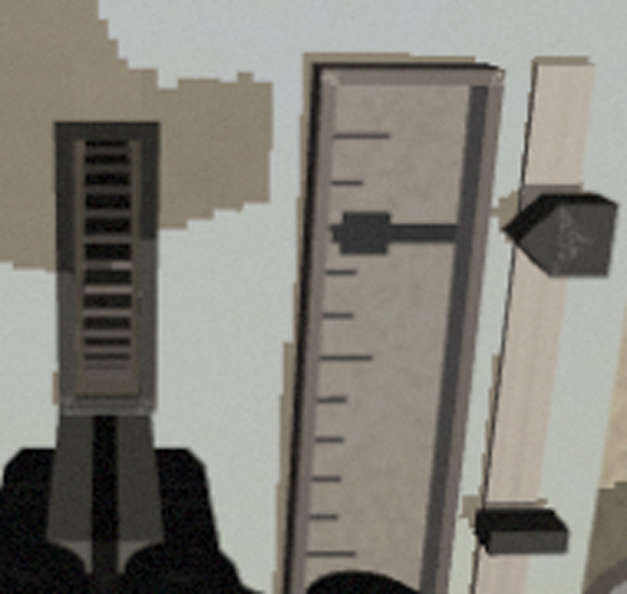

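```bash
python3 -m crank '{"dr":[[0,0,0],[0,0,0],[0,0,0],[0,0,0]],"travel":[[-0.03,-0.001,-0.005],[-0.06,-0.003,-0.005],[-0.0857,-0.004,0],[-0.0857,-0.004,0]],"hand":[0,0,0,0]}';python3 - <<'E'
from h import *
from workcell import bot,eyes
import pickle
o3,c3=pickle.load(open("w3.pkl","rb"));T=wristT(o3,c3)
f=lambda u,v,z:w2m(onz(c3,(250+(u+.5)/3.3-.5,130+(v+.5)/3.3-.5),z,T))
print("arrow tip",f(505,228,.082),"ptr end",f(455,232,.085),"base",f(365,233,.085),"ticks",[f(350,v,.081)[1] for v in (135,183,271,315,357)])
o=bot.get_obs(); c=eyes.camera("wrist"); t=eyes.camera("top")
pickle.dump((o,c,t),open("w4.pkl","wb"))
a=c["color"][:,:,::-1]; cv2.imwrite("pics/w4.png",a)
a=t["color"][215:340,240:390,::-1]
cv2.imwrite("pics/top4z.png",cv2.resize(a,None,fx=5,fy=4.7,interpolation=cv2.INTER_CUBIC))
print(o["clock"],o["eef_pos"],w2m(o["eef_pos"]),o["ft_force"],o["joint_vel"].round(2))
goal(o,m2w(-35,-72,.12),np.pi/2+MP[2])
E
```

```text
clock: 8.8
eef_pos: [0.496, -0.1659, 0.1571]
tool_rot: [0.702, 0.712, -0.001, -0.002]
ft_force: [-1.3, -0.1, -0.1]
grip_width: 0.0
arrow tip [53.6 30.4] ptr end [41.9 30.3] base [22.9 30.1] ticks [np.float64(50.2), np.float64(39.9), np.float64(20.4), np.float64(10.3), np.float64(0.4)]
8.8 [ 0.495954   -0.16593953  0.15708203] [-36.4 -72.4] [-1.31566073 -0.07884139 -0.09065166] [ 0.03 -0.01 -0.    0.01  0.02  0.01]
travel [0.0004 0.0015 0.0371]
dr [-0.0034 -0.0013 -0.0024]
```

View pics/top4z.png

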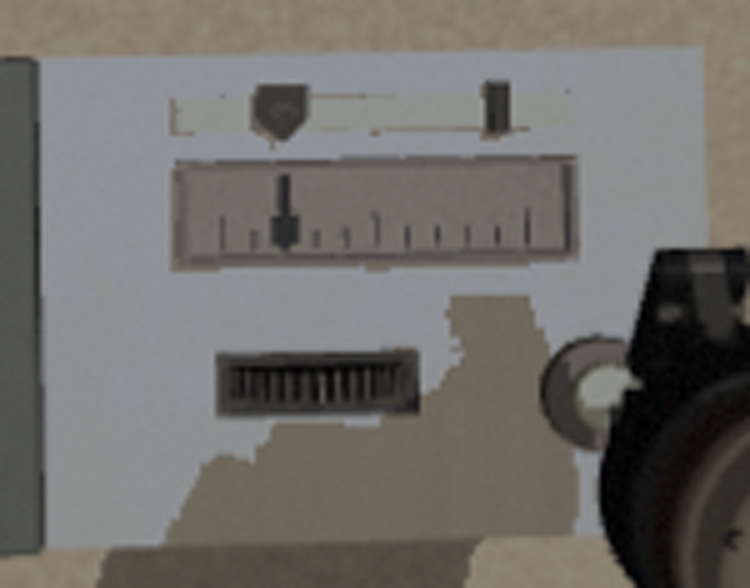

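View pics/w4.png

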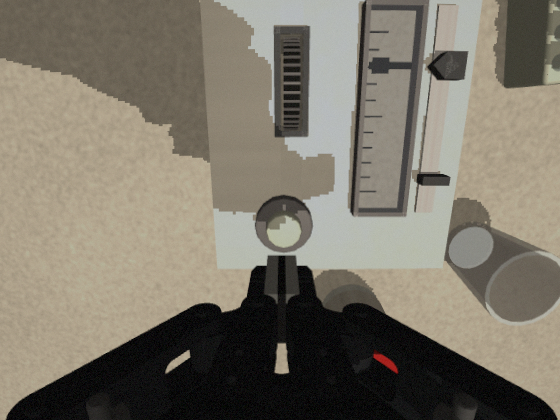

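```bash
python3 - <<'E'
from h import *
import pickle
o,c,t=pickle.load(open("w4.pkl","rb"));T=wristT(o,c)
g=lambda x,y,z:w2m(onz(t,(240+(x+.5)/5-.5,215+(y+.5)/4.7-.5),z))
print("top: ptr",g(285,177,.085),g(285,235,.087),"arrow tip",g(283,139,.087),"body",g(281,98,.092))
for z in (.092,.096,.1,.104): print(z,w2m(onz(c,(284,231),z,T)))
print("ptr",w2m(onz(c,(412,66),.085,T)),"arrow",w2m(onz(c,(428,66),.082,T)))
print("jar cap world",onz(t,(437,254),.1))
E
```

```text
top: ptr [42.1 29.3] [22.2 29.9] arrow tip [55.3 29.9] body [69.5 30.5]
0.092 [-35.8 -75.2]
0.096 [-35.9 -73.6]
0.1 [-35.9 -72.1]
0.104 [-35.9 -70.6]
ptr [42.7 30.1] arrow [53.9 30.5]
jar cap world [ 0.56929362 -0.29099255  0.1       ]
```

```bash
python3 -m crank '{"dr":[[0,0,0],[0,0,0],[0,0,0],[0,0,0]],"travel":[[0,0.001,0.03],[0,0.001,0.047],[0,0.001,0.053],[0,0.001,0.054]],"hand":[0,0,0,0]}';python3 - <<'E'
from h import *
from workcell import bot
o=bot.get_obs();print(w2m(o["eef_pos"]),o["eef_pos"][2],o["ft_force"])
E
```

```text
clock: 9.4
eef_pos: [0.4982, -0.1644, 0.105]
tool_rot: [0.701, 0.713, -0.0, -0.0]
ft_force: [-0.5, -0.1, 0.8]
grip_width: -0.0002
[-34.1 -71. ] 0.10498784219823672 [-0.49588332 -0.12769136  0.81732157]
```

```bash
python3 -m crank '{"dr":[[0,0,0],[0,0,0],[0,0,0],[0,0,0]],"travel":[[-0.0005,-0.0005,0.0015],[-0.0005,-0.0005,0.003],[-0.0005,-0.0005,0.0045],[-0.0005,-0.0005,0.006]],"hand":[0,0,0,0]}'
```

```text
clock: 9.9
eef_pos: [0.4981, -0.1658, 0.0996]
tool_rot: [0.701, 0.713, 0.0, 0.001]
ft_force: [-0.5, 0.6, 2.8]
grip_width: -0.0001
```

```bash
python3 -m crank '{"dr":[[0,0,0],[0,0,0],[0,0,0]],"travel":[[0,0,0.001],[0,0,0.002],[0,0,0.003]],"hand":[0,0,0]}'; python3 -m crank '{"dr":[[0,0,0],[0,0,0]],"travel":[[0,0,0.001],[0,0,0.0018]],"hand":[0,0]}'
```

```text
clock: 10.28
eef_pos: [0.4981, -0.1658, 0.0964]
tool_rot: [0.701, 0.713, 0.0, 0.0]
ft_force: [-0.5, 0.2, 3.5]
grip_width: 0.0005
clock: 10.52
eef_pos: [0.4982, -0.1658, 0.0959]
tool_rot: [0.701, 0.713, 0.0, 0.001]
ft_force: [-3.2, 2.6, 16.3]
grip_width: 0.0001
```

```bash
python3 - <<'E'
from h import *
from workcell import bot,eyes
c=eyes.camera("scene");a=c["color"][:,:,::-1]
cv2.imwrite("pics/s5z.png",cv2.resize(a[130:230,140:290],None,fx=5,fy=5,interpolation=cv2.INTER_CUBIC))
o=bot.get_obs();print(o["ft_force"],o["eef_pos"])
E
python3 -m crank '{"dr":[[0,0,0],[0,0,0]],"travel":[[0,0,-0.001],[0,0,-0.001]],"hand":[0,0]}'; python3 -m crank '{"dr":[[0,0,0],[0,0,0]],"travel":[[0,0,-0.001],[0,0,-0.001]],"hand":[0,0]}'; python3 -m crank '{"dr":[[0,0,0],[0,0,0]],"travel":[[0,0,-0.0015],[0,0,-0.0015]],"hand":[0,0]}'; python3 -m crank '{"dr":[[0,0,0],[0,0,0]],"travel":[[0,0,-0.0015],[0,0,-0.0015]],"hand":[0,0]}'; python3 -m crank '{"dr":[[0,0,0],[0,0,0]],"travel":[[0,0,-0.0015],[0,0,-0.0015]],"hand":[0,0]}'; python3 -m crank '{"dr":[[0,0,0],[0,0,0]],"travel":[[0,0,-0.0015],[0,0,-0.0015]],"hand":[0,0]}'
```

```text
[-2.31237993  1.54577063 12.42966243] [ 0.49819994 -0.165802    0.0959256 ]
clock: 10.82
eef_pos: [0.4981, -0.1658, 0.096]
tool_rot: [0.701, 0.713, 0.0, 0.001]
ft_force: [-0.6, 0.7, 7.5]
grip_width: 0.0001
clock: 11.08
eef_pos: [0.4981, -0.1658, 0.0966]
tool_rot: [0.701, 0.713, 0.0, 0.0]
ft_force: [1.2, 0.0, 3.9]
grip_width: -0.0001
clock: 11.32
eef_pos: [0.4981, -0.1658, 0.0979]
tool_rot: [0.701, 0.713, 0.0, 0.0]
ft_force: [1.0, 0.5, 2.9]
grip_width: 0.0001
clock: 11.58
eef_pos: [0.498, -0.1658, 0.0994]
tool_rot: [0.701, 0.713, 0.0, 0.0]
ft_force: [2.6, -0.6, 3.3]
grip_width: -0.0
clock: 11.82
eef_pos: [0.4975, -0.1656, 0.1007]
tool_rot: [0.701, 0.713, -0.0, -0.0]
ft_force: [2.2, 0.1, 2.5]
grip_width: -0.0003
clock: 12.08
eef_pos: [0.4971, -0.1655, 0.102]
tool_rot: [0.701, 0.713, -0.0, -0.001]
ft_force: [0.3, -0.6, 1.6]
grip_width: 0.0001
```

View pics/s5z.png

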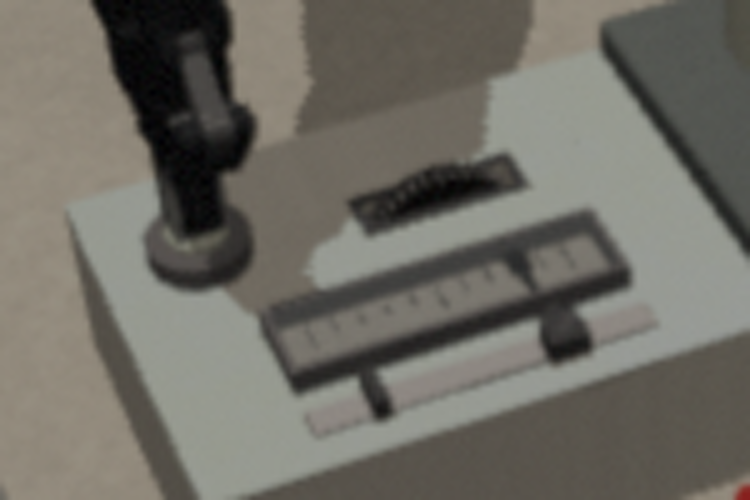

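The scene view shows the fingertip seated on the cap inside its housing. The spring force runs from about z=0.102 to a hard stop at 0.096, which is the full 6 mm. Next I retract and check.

```bash
python3 -m crank '{"dr":[[0,0,0],[0,0,0],[0,0,0],[0,0,0],[0,0,0],[0,0,0],[0,0,0]],"travel":[[0,0,-0.01],[0,0,-0.04],[0,-0.01,-0.08],[0,-0.05,-0.1],[0,-0.1,-0.1],[0,-0.13,-0.1],[0,-0.13,-0.1]],"hand":[0,0,0,0,0,0,0]}';python3 - <<'E'
from h import *
from workcell import bot,eyes
import pickle
o=bot.get_obs(); t=eyes.camera("top");c=eyes.camera("wrist");
cv2.imwrite("pics/top6.png",t["color"][:,:,::-1])
cv2.imwrite("pics/w6.png",c["color"][:,:,::-1])
a=t["color"][215:340,240:390,::-1]
cv2.imwrite("pics/top6z.png",cv2.resize(a,None,fx=5,fy=4.7,interpolation=cv2.INTER_CUBIC))
print(o["clock"],o["eef_pos"],o["ft_force"])
E
```

```text
clock: 12.95
eef_pos: [0.3654, -0.1675, 0.2027]
tool_rot: [0.702, 0.713, -0.0, -0.0]
ft_force: [0.6, -0.8, 1.0]
grip_width: 0.0002
12.95 [ 0.36539655 -0.1674795   0.20274633] [ 0.60911677 -0.77440828  1.01510653]
```

View pics/top6z.png

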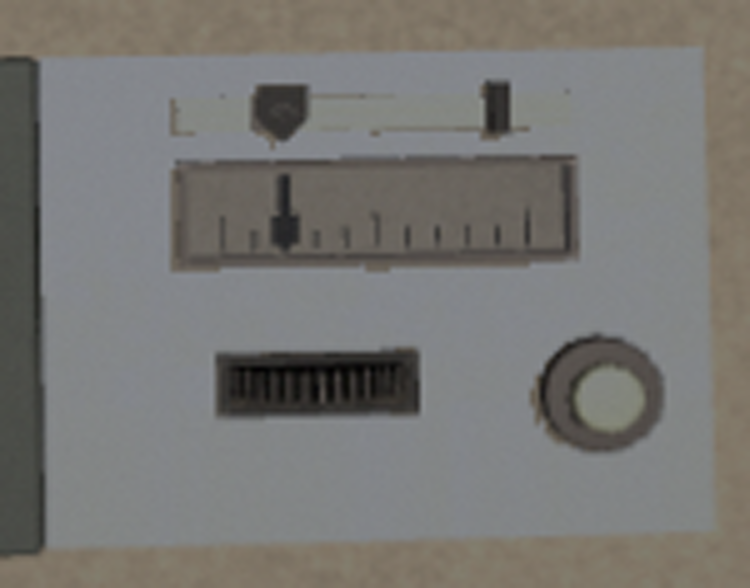

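View pics/top6.png

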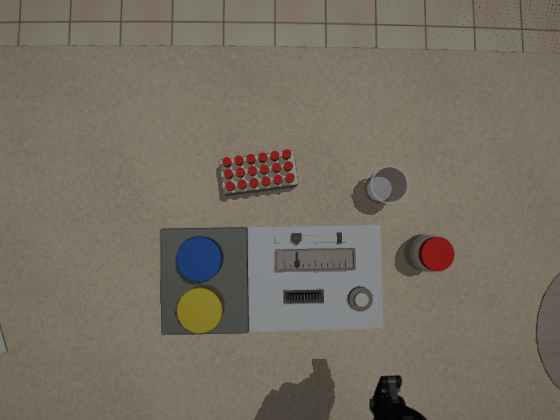

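The pointer (zoom x≈285) stands opposite the arrow tip (zoom x≈283). The button is up again, and the jar, beaker and rack haven't moved. The robot is clear of everything, so I'm handing in.

```bash
python3 -c "
from workcell import job
print(job.job_done())"
```

```text
the job is handed in; nothing more can be done
None
```

The wheel is set to the arrow marker and the start button was pressed and let go afterwards. I handed the job in at about 13 s; no verdict came back.

- **Wheel:** I rolled it in two light strokes of about 17 mm and 11 mm. Force was read only at the end of each move; the highest reading was about 6.6 N pressing down (about 7.5 N in all), against the 14 N limit.
- **Pointer:** it went from about y 6.5 mm to about 30 mm in machine coordinates, with the arrow tip at about 30.3 mm. The wrist and top cameras agree to within about 1 mm, and the pointer had not moved in the last top view after the press.
- **Start button:** I pressed it only after that check. Contact began near z = 0.102 m and it hit its stop at 0.096 m, which is the full 6 mm. I briefly pushed about 16 N against the stop. The last top view shows it up again.
- **Bystanders:** the jar, beaker and tube rack look the same in the first and last top views. The robot was clear of everything at hand-in.

No check failed or disagreed beyond the roughly 1 mm measuring scatter.

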